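Close up a pinwheel layer of cartons

ROBOT

A 6-joint arm with a two-finger parallel gripper is mounted at the origin on a cart in front of the work surface, level with it; the furniture and walls round the work are solid. World frame = base frame: x ahead of the robot, y to its left, z up, the work surface at z = 0. Lengths are in mm, angles in rad, forces in N, time in s.
With the tool pointing down it reaches from about 400 to 925 mm from the base axis. Payload 12.5 kg.
Tool frame: the origin (TCP) lies midway between the tips of the shut fingers; the grasp point (between the pads) lies 19 mm behind it; z points along the fingers, y is the line along which they close (so a half turn about z gives the same grasp; the last joint's range is limited). The gripper opens to 95 mm and grips with 3 to 60 N. Pads are 20 mm wide; open, the fingers measure 119 mm over their backs; the gripper's body (75 mm by 180 mm) begins 59 mm behind the grasp point.
Start: joints at [0.994, 0.491, 1.559, -0, 1.092, -0.106], TCP at [283.487, 557.03, 214.661] pointing down, gripper open.
Joint ranges: [-3.1, 3.1], [-0.84, 2.19], [0.05, 2.79], [-1.13, 4.28], [0.06, 2.93], [-2.69, 2.69]. Speed limits (rad/s): [2.22, 2.22, 2.79, 3.14, 3.14, 3.14].

INTERFACE

Orientations are given as [roll, pitch, yaw] about the fixed x, y, z axes, in that order (R = Rz(yaw) Ry(pitch) Rx(roll)).
In Python, from cell import state, viewer, env, models gives the robot as it stands. The module is installed in compiled form; this text tells all that it offers.
- The arm moves only by the tool arm_command, never from a script. Its argument "rows" is a list of rows, each a list of 2 entries, a list of its own where there are three numbers: the shift along the tool's x, y, z normalised to -1 to 1, where 1 is 0.25 m, then the turn about the tool's z normalised to -1 to 1, where 1 is pi rad. A call has exactly 5 rows; each row shifts and turns the commanded pose from where the row before left it, along the tool's axes as they then stand; what a row does not reach is not made up. A row lasts 1/10 s, in which the tool goes at most 50 mm and 8.59 degrees, less where a joint would pass 70% of its speed; a pose out of reach is approached as far as the arm can. A call with a number of a shift or a turn outside -1 to 1 is refused whole. A call with a gripper value outside its range is refused whole. "claw" is the opening, from 0 (shut) to 1 (fully open), set as the call begins (left out, the last holds). The fingers move at their own pace and stop on an object; the grip force is fixed at half the most. Time passes only in rows, so rows that do not move let the fingers close, or fill a call up. It gives the time, the measured TCP pose, the force, the opening and the grip force at its end, in the units of the state.
- state(): the state, without advancing time (a new reading comes with each control period).
- viewer.read_camera(name): name is "scene" or "top"; returns (picture, depth): 420x560x3 uint8, red, green, blue; 420x560 float32, mm along the optical axis (not along the pixel's ray), 0 where there is no reading.
- viewer.get_calibration(name): a dict with "camera_matrix" (3x3 intrinsics, pixels), "dist_coeffs" ([k1, k2, p1, p2, k3] as OpenCV has them; the pictures are not rectified), "world_to_cam" (4x4, takes a point from world to camera coordinates). Camera axes: x right, y up, looking along -z (the intrinsics and any distortion apply to the point x, -y, -z); pixel columns grow to the right and rows downward; lengths in mm; the calibration is good to about 2 mm. A picture is of the moment at which its call begins. get_calibration takes no time and is no camera call.
- env.job_done(): hands the job in; it is judged then, once.
Trained networks look in the newest picture that a camera, given by its name, has taken for a name from the list of things; names that differ only in an ending like _2 or _b are one class to them, and where a whole thing is asked for, a point or a joint stands for the part that bears it (a point fixed in the world has none). Each returns a list of dicts, best first, with "confidence" (0 to 1); they miss things now and then, are a little off and sometimes report something else, mostly with a low value. They report only what shows in the picture. A call takes as long as a camera call.
- models.search_frame(camera, label): "position" ([x, y, z] in mm, in world coordinates, good to about 4 mm: the middle of the surface that is visible of it).
- models.mark_of(camera, label): "position" ([x, y, z] in mm, in world coordinates, good to about 4 mm: a listed point, or the origin of a listed thing).
The state is a dict: "t": time; "joints": joint angles; "qvel": joint speeds; "tau": joint torques, N m; "eef_pos": TCP position; "tcp_rot": TCP orientation; "ft_force": force on the tool from outside, world axes, zero at the start; "moment": the same for the moment, N m; "opening": opening from 0.0 (shut) to 1.0 (fully open); "grip_force": force on a finger pad.
Only numpy, scipy, OpenCV 4.12 (cv2) and the standard library are available. Lean on these libraries where they do the work, as an engineer would, in place of code of your own. Each camera call takes 0.05 s, during which the arm holds its last target. There are 200 camera calls.

TASK

Finish the layer of cartons on the packing board: by sliding them over the board, without lifting them off it, bring the other three up to the one already lying in the corner of the board's raised fence, so that the four make a pinwheel, each carton's end butting against the next one's long side round a small square gap in the middle. The carton in the corner stays there with its long side along the far fence; the next two lie against the far fence and the left fence and point at the robot, the last closes the square on the near side, all pushed up square, with no gaps between them or to the fence. Do not disturb the mug, tin and salt shaker standing about.

Things in the scene. Friction and masses are not known exactly. Their poses are not given: they have to be found in the camera images.
- board: Fixed wooden packing board: 300 mm (own x, away from the robot) by 350 mm (own y, left), slab 18 mm thick, turned up to 0.15 rad. A darker fence, 12 mm thick, rises 20 mm above the slab along its far (+x) and left (+y) edges, inner faces at own x = +138 and y = +163 mm; near and right edges are open. Origin at the centre of its underside, on the worktop.
- carton_a: Plain brown cardboard carton with a strip of tape along its top, 64 mm (own x) by 96 mm (own y, the long side) by 42 mm high, about 0.2 kg, loose, one of four alike. Origin at the centre of its underside. It starts in the corner of the fence, long side along the far fence, within 5 mm of its place.
- carton_b: Plain brown cardboard carton with a strip of tape along its top, 64 mm (own x) by 96 mm (own y, the long side) by 42 mm high, about 0.2 kg, loose, one of four alike. Origin at the centre of its underside. It starts along the left fence, a few mm off it, long side along it within 0.04 rad, about 20 to 70 mm short of the corner carton.
- carton_c: Plain brown cardboard carton with a strip of tape along its top, 64 mm (own x) by 96 mm (own y, the long side) by 42 mm high, about 0.2 kg, loose, one of four alike. Origin at the centre of its underside. It starts askew at the far right of the board, its long side up to 0.45 rad off the board's x.
- carton_d: Plain brown cardboard carton with a strip of tape along its top, 64 mm (own x) by 96 mm (own y, the long side) by 42 mm high, about 0.2 kg, loose, one of four alike. Origin at the centre of its underside. It starts askew at the near right of the board, its long side up to 0.45 rad off the board's y.
- place_corner (a point): On the board's top face (18 mm above the worktop): the centre of the underside of the carton in that place once the layer is closed up tight. Axes as the board's. In the corner of the fence, long side along the board's y (board frame x = 106, y = 115 mm).
- place_far (a point): On the board's top face (18 mm above the worktop): the centre of the underside of the carton in that place once the layer is closed up tight. Axes as the board's. Against the far fence, to the right of the corner carton, long side along the board's x (board frame x = 90, y = 35 mm). Any of cartons b, c, d may lie here.
- place_left (a point): On the board's top face (18 mm above the worktop): the centre of the underside of the carton in that place once the layer is closed up tight. Axes as the board's. Against the left fence, on the near side of the corner carton, long side along the board's x (board frame x = 26, y = 131 mm). Any of cartons b, c, d may lie here.
- place_near (a point): On the board's top face (18 mm above the worktop): the centre of the underside of the carton in that place once the layer is closed up tight. Axes as the board's. On the near side, between the near ends of the other two: it touches the near end of the far carton and the right long side of the left carton, long side along the board's y (board frame x = 10, y = 51 mm). Any of cartons b, c, d may lie here.
- mug: Striped mug, 87 mm across, 90 mm high, bystander on the worktop to the right of the board. Origin at the centre of its underside. Beyond it, over the hob (y below about -0.35 m), a cooker hood hangs 0.65 m above the worktop: draw a tall arm in before swinging past it.
- tin: Small tin, 57 mm across, 72 mm high, bystander on the worktop to the right of the board. Origin at the centre of its underside.
- salt: Salt shaker, 44 mm across, 90 mm high, bystander on the worktop to the left of the board. Origin at the centre of its underside.

How it is judged (in metres and radians):
At the end, for the whole second after the job is handed in: Carton a lies in the corner place and each of the other three places holds one of cartons b, c, d: centre within 7 mm of the place, long side within 0.07 rad of the stated direction, flat (tilt under 0.05 rad, underside less than 4 mm off the board), at rest ((horizontal distance between carton_a and place_corner below 0.007 m and angle between the y axis of carton_a and the y axis of board, either way round below 0.07 rad) and ((horizontal distance between carton_b and place_far below 0.007 m and angle between the y axis of carton_b and the x axis of board, either way round below 0.07 rad) or (horizontal distance between carton_c and place_far below 0.007 m and angle between the y axis of carton_c and the x axis of board, either way round below 0.07 rad) or (horizontal distance between carton_d and place_far below 0.007 m and angle between the y axis of carton_d and the x axis of board, either way round below 0.07 rad)) and ((horizontal distance between carton_b and place_left below 0.007 m and angle between the y axis of carton_b and the x axis of board, either way round below 0.07 rad) or (horizontal distance between carton_c and place_left below 0.007 m and angle between the y axis of carton_c and the x axis of board, either way round below 0.07 rad) or (horizontal distance between carton_d and place_left below 0.007 m and angle between the y axis of carton_d and the x axis of board, either way round below 0.07 rad)) and ((horizontal distance between carton_b and place_near below 0.007 m and angle between the y axis of carton_b and the y axis of board, either way round below 0.07 rad) or (horizontal distance between carton_c and place_near below 0.007 m and angle between the y axis of carton_c and the y axis of board, either way round below 0.07 rad) or (horizontal distance between carton_d and place_near below 0.007 m and angle between the y axis of carton_d and the y axis of board, either way round below 0.07 rad)) and linear speed of each of carton_a, carton_b, carton_c, carton_d below 0.01 m/s and angle between each of carton_a, carton_b, carton_c, carton_d's own z axis and vertical below 0.05 rad and z of each of carton_a, carton_b, carton_c, carton_d in the frame of board below 0.022 m); the robot touches nothing.
It fails at once if a carton is lifted more than 15 mm off the board (z of any of carton_a, carton_b, carton_c, carton_d in the frame of board above 0.033 m).
It fails at once if the mug is moved more than 20 mm or knocked over (distance of mug from where it was at the start of the episode above 0.02 m or angle between mug's own z axis and vertical above 0.3 rad).
It fails at once if the tin is moved more than 20 mm or knocked over (distance of tin from where it was at the start of the episode above 0.02 m or angle between tin's own z axis and vertical above 0.3 rad).
It fails at once if the salt is moved more than 20 mm or knocked over (distance of salt from where it was at the start of the episode above 0.02 m or angle between salt's own z axis and vertical above 0.3 rad).
It also fails if it takes over 72 s, if anything falls off the work surface, if the arm or the gripper's body presses on something with over 40 N, if the wrist force passes 120 N, or if a joint passes its speed limit or range.

## Working session

There is one attempt and no reset: what is moved stays moved. The work goes in short steps, Python scripts to look and compute and a tool call to move; the robot and the scene stay as the last step left them, time stands still between calls to the robot, and variables do not carry over. Pictures are saved under pics/ and viewed, at most 10 in all, crops included, and the job is handed in when it is done.

Besides the shell and the picture viewer there is one more tool, called after "Call:" by a JSON object that holds its "op" and its "data", one argument or row to a line. arm_command: Moves the arm, as the interface text tells. Scaled input: -1 to 1 covers 0.25 m each way for a shift and pi rad each way for a turn. Its arguments: {"type":"object","properties":{"rows":{"type":"array","items":{"type":"array"}},"claw":{"type":"number"}},"required":["rows"]}

```bash
mkdir -p pics; cat > h.py <<'E'
import numpy as np, cv2
from cell import state, viewer, env, models
def look(cam,fn=None):
    im,d=viewer.read_camera(cam); 
    if fn: cv2.imwrite('pics/'+fn,im[:,:,::-1])
    return im,d
def cloud(cam,d):
    c=viewer.get_calibration(cam); K=np.array(c['camera_matrix']);D=np.array(c['dist_coeffs']);T=np.linalg.inv(np.array(c['world_to_cam']))
    h,w=d.shape;u,v=np.meshgrid(np.arange(w),np.arange(h))
    p=cv2.undistortPoints(np.stack([u,v],-1).reshape(-1,1,2).astype(float),K,D).reshape(h,w,2)
    P=np.stack([p[...,0]*d,-p[...,1]*d,-d],-1)
    return P@T[:3,:3].T+T[:3,3]
E
python3 - <<'E'
from h import *
im,d=look('top','t0.png'); P=cloud('top',d); np.savez('t0.npz',im=im,P=P)
for n in ['carton_a','board','mug','tin','salt']:
    print(n,[(np.round(r['position']).tolist(),round(r['confidence'],2)) for r in models.mark_of('top',n)])
s=state();print(s['eef_pos'],s['tcp_rot'],s['t'])
z=P[...,2];m=d>0
print(np.histogram(z[m],bins=[-50,-5,5,12,24,30,35,45,55,65,80,100,300]))
look('scene','s0.png')
E
```

```text
carton_a [([517.0, 177.0, 19.0], 0.96), ([638.0, 174.0, 18.0], 0.95), ([464.0, -49.0, 20.0], 0.89)]
board [([546.0, 52.0, -1.0], 0.94)]
mug [([517.0, -306.0, 1.0], 0.57)]
tin [([600.0, -295.0, -4.0], 0.87), ([518.0, 178.0, 17.0], 0.63)]
salt []
[283.45128723 556.96233585 214.46136992] [-3.14129812e+00 -5.39963296e-05  2.67079023e+00] 0.3
(array([ 4366, 32652,  9533,  9487,  1303,   698,  1225,  3112,  4949,
        2097,  3329, 21950]), array([-50,  -5,   5,  12,  24,  30,  35,  45,  55,  65,  80, 100, 300]))
```

View pics/t0.png

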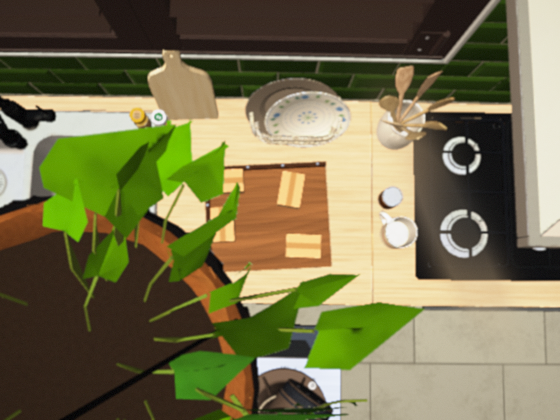

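View pics/s0.png

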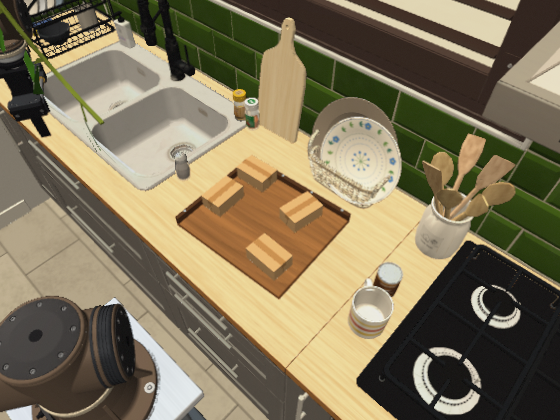

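The top view shows cartons c (290,187) and d (303,245), with a and b partly hidden by the plant. The scene view shows all four cartons (257,172), (222,194), (300,210), (269,255), plus salt (181,163), tin (388,277) and mug (370,310).

```bash
cat >> h.py <<'E'
def grid(P,lo,hi,x0=380,y0=-150,n=700,m=400):
    z=P[...,2];k=(z>lo)&(z<hi);q=P[k]
    g=np.zeros((n//2,m//2+50),np.uint8)
    i=((q[:,0]-x0)/2).astype(int);j=((q[:,1]-y0)/2).astype(int)
    ok=(i>=0)&(j>=0)&(i<g.shape[0])&(j<g.shape[1]);g[i[ok],j[ok]]=255
    return g
def cartons(P,lo=52,hi=68,verbose=1):
    z=P[...,2];k=(z>lo)&(z<hi)&(P[...,0]>370)&(P[...,0]<740)&(P[...,1]>-170)&(P[...,1]<270)
    k=cv2.morphologyEx(k.astype(np.uint8),cv2.MORPH_OPEN,np.ones((3,3)))
    n,L,st,_=cv2.connectedComponentsWithStats(k,connectivity=4)
    out=[]
    for i in range(1,n):
        if st[i,4]<80: continue
        q=P[L==i][:,:2].astype(np.float32)
        (c,s,a)=cv2.minAreaRect(q); b=cv2.boxPoints((c,s,a)); e=b[1]-b[0];f=b[2]-b[1]
        e=e if np.hypot(*e)>np.hypot(*f) else f
        yaw=np.arctan2(e[1],e[0])%np.pi
        out.append((np.round(c,1),np.round(np.sort(s),1),round(float(yaw),3),len(q),np.round(P[L==i][:,2].mean(),1)))
        if verbose: print('carton c',out[-1][0],'size',out[-1][1],'longyaw',out[-1][2],'n',len(q),'z',out[-1][4])
    return out
E
python3 - <<'E'
from h import *
P=np.load('t0.npz')['P'];print('top');cartons(P)
im,d=look('scene');Q=cloud('scene',d);np.savez('s0.npz',im=im,P=Q);print('scene');cartons(Q)
for n in ['carton_a','board','mug','tin','salt','place_corner','place_far','place_left','place_near']:
    print(n,[(np.round(r['position']).tolist(),round(r['confidence'],2)) for r in models.mark_of('scene',n)])
# slab fit: brown slab pixels z 12..24
for nm,C in (('top',P),('scene',Q)):
    for lo,hi in((13,24),(32,44)):
        z=C[...,2];k=(z>lo)&(z<hi)&(C[...,0]>350)&(C[...,0]<760)&(C[...,1]>-180)&(C[...,1]<290)
        k=cv2.morphologyEx(k.astype(np.uint8),cv2.MORPH_OPEN,np.ones((2,2)))
        nn,L,st,_=cv2.connectedComponentsWithStats(k)
        for i in range(1,nn):
            if st[i,4]>60:
                q=C[L==i]; r=cv2.minAreaRect(q[:,:2].astype(np.float32)); print(nm,lo,st[i,4],np.round(cv2.boxPoints(r)).tolist(),round(q[:,2].mean(),1))
E
```

```text
top
carton c [642.7 149.3] size [53.2 64.2] longyaw 0.018 n 366 z 59.6
carton c [620.7 -12.5] size [63.7 96.8] longyaw 2.99 n 751 z 59.3
carton c [551.3 196.4] size [28.2 29.1] longyaw 0.03 n 91 z 58.7
carton c [495.6 169.8] size [50.  50.8] longyaw 1.62 n 263 z 59.4
carton c [462.4 -47.5] size [64.2 93.8] longyaw 1.534 n 758 z 59.2
scene
carton c [641.5 168.5] size [ 67.5 100.3] longyaw 1.633 n 614 z 58.6
carton c [519.4 175.6] size [67.6 99.8] longyaw 0.071 n 702 z 58.6
carton c [620.5 -14.3] size [67.  98.5] longyaw 3.004 n 766 z 58.8
carton c [462.4 -50.1] size [65.9 98.9] longyaw 1.532 n 969 z 58.9
carton_a [([466.0, -48.0, 22.0], 0.92), ([623.0, -10.0, 13.0], 0.68), ([640.0, 168.0, 15.0], 0.62), ([517.0, 184.0, 13.0], 0.6)]
board [([543.0, 53.0, -1.0], 0.9)]
mug [([512.0, -301.0, 6.0], 0.86)]
tin [([601.0, -297.0, -0.0], 0.89)]
salt [([509.0, 348.0, 3.0], 0.94)]
place_corner [([646.0, 172.0, 20.0], 0.94)]
place_far [([634.0, 90.0, 22.0], 0.98)]
place_left [([562.0, 189.0, 14.0], 0.55)]
place_near [([554.0, 105.0, 18.0], 0.7)]
top 13 6280 [[364.0, 200.0], [389.0, -137.0], [697.0, -114.0], [672.0, 223.0]] 25.2
top 13 136 [[350.0, 92.0], [376.0, 45.0], [611.0, 176.0], [585.0, 223.0]] 146.6
top 32 245 [[677.0, 82.0], [695.0, -117.0], [709.0, -116.0], [691.0, 83.0]] 33.5
top 32 64 [[376.0, 46.0], [395.0, -1.0], [703.0, 127.0], [684.0, 174.0]] 65.1
scene 13 7940 [[-135.0, -64.0], [63.0, -448.0], [784.0, -76.0], [586.0, 307.0]] 20.7
scene 13 77 [[63.0, -448.0], [96.0, -502.0], [790.0, -75.0], [757.0, -21.0]] 27.7
scene 32 118 [[568.0, 171.0], [639.0, 90.0], [681.0, 126.0], [609.0, 208.0]] 34.1
scene 32 350 [[63.0, -448.0], [198.0, -595.0], [822.0, -19.0], [686.0, 128.0]] 45.7
scene 32 75 [[478.0, 142.0], [479.0, 133.0], [580.0, 147.0], [578.0, 157.0]] 30.7
scene 32 149 [[386.0, 203.0], [474.0, 202.0], [475.0, 217.0], [386.0, 218.0]] 34.1
```

```bash
cat > fit.py <<'E'
from h import *
from scipy.optimize import least_squares
P=np.load('t0.npz')['P'];Q=np.load('s0.npz')['P']
def line(C,lo,hi,box,ax):
    k=(C[...,2]>lo)&(C[...,2]<hi)&(C[...,0]>box[0])&(C[...,0]<box[1])&(C[...,1]>box[2])&(C[...,1]<box[3])
    q=C[k][:,:2]; a=q[:,1-ax];b=q[:,ax]
    p=np.polyfit(a,b,1)
    for _ in range(6):
        r=b-np.polyval(p,a);g=abs(r)<9;p=np.polyfit(a[g],b[g],1)
    r=b[g]-np.polyval(p,a[g])
    return p,g.sum(),np.percentile(r,[2,98]),a[g].min(),a[g].max()
for nm,C in(('top',P),('scene',Q)):
    print(nm,'far fence x=f(y)',line(C,35.5,41,(660,720,-120,80),0))
    print(nm,'left fence y=f(x)',line(C,35.5,41,(380,700,195,250),1))
for nm,C in(('top',P),('scene',Q)):   # right edge and near edge of slab
    z=C[...,2];s=(z>14)&(z<22)
    e=[]
    for x in range(410,680,10):
        k=s&(abs(C[...,0]-x)<5)&(C[...,1]>-160)&(C[...,1]<0)
        if k.sum()>5:e.append((x,C[k][:,1].min()))
    e=np.array(e);p=np.polyfit(e[:,0],e[:,1],1);print(nm,'right',p,np.abs(e[:,1]-np.polyval(p,e[:,0])).max())
    e=[]
    for y in range(-100,190,10):
        k=s&(abs(C[...,1]-y)<5)&(C[...,0]>350)&(C[...,0]<450)
        if k.sum()>5:e.append((y,C[k][:,0].min()))
    e=np.array(e);p=np.polyfit(e[:,0],e[:,1],1);print(nm,'near',p,np.abs(e[:,1]-np.polyval(p,e[:,0])).max())
k=(Q[...,2]>95)&(Q[...,2]<300)&(Q[...,0]>650)&(Q[...,1]>-250)&(Q[...,1]<300)
print('behind minx',[(y,round(Q[k&(abs(Q[...,1]-y)<25)][:,0].min()) if (k&(abs(Q[...,1]-y)<25)).any() else None) for y in range(-150,260,50)])
E
python3 fit.py
```

```text
top far fence x=f(y) (array([-5.88527678e-02,  6.93375728e+02]), np.int64(151), array([-5.69031379,  5.99203255]), np.float64(-109.06896965198798), np.float64(79.64903806924573))
top left fence y=f(x) (array([7.24935179e-02, 1.81520587e+02]), np.int64(50), array([-5.36165705,  5.75323162]), np.float64(449.1645305511854), np.float64(587.6710890244602))
scene far fence x=f(y) (array([-6.99464050e-02,  6.92430112e+02]), np.int64(199), array([-6.60108986,  6.26240518]), np.float64(-114.7871850717703), np.float64(79.72277374920947))
scene left fence y=f(x) (array([7.00796776e-02, 1.80963183e+02]), np.int64(127), array([-6.19949842,  6.55961241]), np.float64(385.34902129396886), np.float64(614.0613928590735))
top right [ 6.44521581e-02 -1.53846988e+02] 1.659418425406443
top near [-4.84984085e-02  4.00461866e+02] 22.3319693076088
scene right [ 6.49258116e-02 -1.60221827e+02] 1.2502017974088062
scene near [-6.01892546e-02  3.98875732e+02] 1.3844599165812497
behind minx [(-150, 771), (-100, 801), (-50, 798), (0, 790), (50, 781), (100, 770), (150, 897), (200, 850), (250, 848)]
```

```bash
cat > plan.py <<'E'
import sys; from h import *
# args: x',y',z,psi,rows per waypoint -> rows in tool axes (normalised); start = measured pose
O=np.array([545.,50.6]);YB=.068
s=state();p=np.array(s['eef_pos']);yaw=s['tcp_rot'][2]
c,n=np.cos(YB),np.sin(YB);R=np.array([[c,-n],[n,c]])
b=R.T@(p[:2]-O);print('now',np.round(b,1),round(p[2],1),'psi',round((yaw-YB)%(2*np.pi),3),'j6',round(s['joints'][5],2),'t',s['t'],'f',np.round(s['ft_force'],1),'open',round(s['opening'],2))
p=p.round(2)
rows=[]
for w in sys.argv[1:]:
    x,y,z,psi,k=map(float,w.split(','))
    g=np.r_[R@[x,y]+O,z];dy=(psi+YB-yaw+np.pi)%(2*np.pi)-np.pi;st=(g-p)/k
    for i in range(int(k)):
        X=np.array([np.cos(yaw),np.sin(yaw)]);Y=np.array([X[1],-X[0]])
        sh=np.array([st[:2]@X,st[:2]@Y,-st[2]])/250;t=round(-dy/k/np.pi,3)
        sh=sh.round(3);rows.append([sh.tolist(),t])
        p=p+np.r_[(X*sh[0]+Y*sh[1])*250,-sh[2]*250];yaw-=t*np.pi
        if abs(sh).max()>.2 or abs(t)>.0477: print('LIMIT',rows[-1])
for i in range(0,len(rows),5): print(str(rows[i:i+5]).replace(' ','').replace('-0.0,','0,').replace('0.0,','0,'))
E
python3 plan.py -17,55,214,1.571,13 -17,55,30,1.571,7
```

```text
now [-226.5  523. ] 214.7 psi 2.603 j6 -0.11 t 0.85 f [ 0.  -0.4 -0.3] open 1.0
[[[-0.129,-0.091,0.0],np.float64(0.025)],[[-0.136,-0.08,0.0],np.float64(0.025)],[[-0.142,-0.069,0.0],np.float64(0.025)],[[-0.147,-0.058,0.0],np.float64(0.025)],[[-0.151,-0.046,0.0],np.float64(0.025)]]
[[[-0.154,-0.034,0.0],np.float64(0.025)],[[-0.156,-0.022,0.0],np.float64(0.025)],[[-0.157,-0.01,0.0],np.float64(0.025)],[[-0.158,0.003,0.0],np.float64(0.025)],[[-0.157,0.015,0.0],np.float64(0.025)]]
[[[-0.155,0.027,0.0],np.float64(0.025)],[[-0.153,0.039,0.0],np.float64(0.025)],[[-0.149,0.051,0.0],np.float64(0.025)],[[0,0,0.106],np.float64(0.0)],[[0,0,0.106],np.float64(0.0)]]
[[[0,0,0.106],np.float64(0.0)],[[0,0,0.106],np.float64(0.0)],[[0,0,0.106],np.float64(0.0)],[[0,0,0.106],np.float64(0.0)],[[0,0,0.106],np.float64(0.0)]]
```

Call:
{"op": "arm_command", "data": {
  "rows": [
    [[-0.129,-0.091,0.0],0.025],
    [[-0.136,-0.08,0.0],0.025],
    [[-0.142,-0.069,0.0],0.025],
    [[-0.147,-0.058,0.0],0.025],
    [[-0.151,-0.046,0.0],0.025]
  ],
  "claw": 0.5
}}

```text
t: 1.35
eef_pos: [376.7, 381.4, 214.8]
tcp_rot: [3.141, 0.0, 2.275]
ft_force: [0.8, -0.3, -0.4]
opening: 0.637
grip_force: 0.0
```

Call:
{"op": "arm_command", "data": {
  "rows": [
    [[-0.154,-0.034,0.0],0.025],
    [[-0.156,-0.022,0.0],0.025],
    [[-0.157,-0.01,0.0],0.025],
    [[-0.158,0.003,0.0],0.025],
    [[-0.157,0.015,0.0],0.025]
  ]
}}

```text
t: 1.85
eef_pos: [469.3, 207.3, 214.8]
tcp_rot: [3.141, -0.0, 1.882]
ft_force: [0.1, 0.4, 0.7]
opening: 0.499
grip_force: 0.0
```

Call:
{"op": "arm_command", "data": {
  "rows": [
    [[-0.155,0.027,0.0],0.025],
    [[-0.153,0.039,0.0],0.025],
    [[-0.149,0.051,0.0],0.025],
    [[0,0,0],0],
    [[0,0,0],0]
  ]
}}

```text
t: 2.35
eef_pos: [524.0, 103.8, 214.5]
tcp_rot: [-3.141, -0.0, 1.649]
ft_force: [0.6, 1.1, -0.6]
opening: 0.499
grip_force: 0.0
```

```bash
sed -i 's/t=round(-dy/t=round(float(-dy/; s#/np.pi,3)$#/np.pi),3)#' plan.py; python3 plan.py -17,58,214,1.571,1 -17,58,30,1.571,6 -17,80,30,1.571,4 -17,89.5,30,1.571,3 -17,89.5,30,1.571,1
```

```text
now [-17.3  54.5] 214.5 psi 1.581 j6 -0.01 t 2.35 f [ 0.6  1.1 -0.6] open 0.5
[[[0.014,0.001,0.002],0.003],[[0,0,0.123],0.0],[[0,0,0.123],0.0],[[0,0,0.123],0.0],[[0,0,0.123],0.0]]
[[[0,0,0.123],0.0],[[0,0,0.123],0.0],[[0.022,0,-0.001],0.0],[[0.022,0,-0.001],0.0],[[0.022,0,-0.001],0.0]]
[[[0.022,0,-0.001],0.0],[[0.013,0,0.001],0.0],[[0.013,0,0.001],0.0],[[0.013,0,0.001],0.0],[[-0.001,0,-0.001],0.0]]
```

Call:
{"op": "arm_command", "data": {
  "rows": [
    [[0.014,0,0.002],0.003],
    [[0,0,0.123],0],
    [[0,0,0.123],0],
    [[0,0,0.123],0],
    [[0,0,0.123],0]
  ]
}}

```text
t: 2.85
eef_pos: [523.2, 109.4, 90.3]
tcp_rot: [3.141, -0.0, 1.642]
ft_force: [0.7, -0.6, -0.0]
opening: 0.501
grip_force: 0.0
```

Call:
{"op": "arm_command", "data": {
  "rows": [
    [[0,0,0.123],0],
    [[0,0,0.123],0],
    [[0.022,0,0],0],
    [[0.022,0,0],0],
    [[0.022,0,0],0]
  ]
}}

```text
t: 3.35
eef_pos: [523.1, 125.6, 31.2]
tcp_rot: [3.139, -0.0, 1.641]
ft_force: [-0.8, 0.0, 0.0]
opening: 0.501
grip_force: 0.0
```

Call:
{"op": "arm_command", "data": {
  "rows": [
    [[0.022,0,0],0],
    [[0.013,0,0],0],
    [[0.013,0,0],0],
    [[0.012,0,0],0],
    [[0,0,0],0]
  ]
}}

```text
t: 3.85
eef_pos: [521.6, 138.9, 30.1]
tcp_rot: [3.141, 0.001, 1.64]
ft_force: [-1.5, -5.7, 4.2]
opening: 0.5
grip_force: 3.0
```

```bash
python3 plan.py -17,40,30,1.571,2 104,40,30,1.571,4 104,52,30,1.571,2 104,58,30,1.571,2
```

```text
now [-17.3  89.6] 30.1 psi 1.572 j6 0.07 t 3.85 f [-1.5 -5.7  4.2] open 0.5
[[[-0.099,0.001,0.0],0.0],[[-0.099,0.001,0.0],0.0],[[0,0.121,0.0],0.0],[[0,0.121,0.0],0.0],[[0,0.121,0.0],0.0]]
[[[0,0.121,0.0],0.0],[[0.023,0,0.0],0.0],[[0.023,0,0.0],0.0],[[0.012,0,0.0],0.0],[[0.012,0,0.0],0.0]]
```

Call:
{"op": "arm_command", "data": {
  "rows": [
    [[-0.099,0,0],0],
    [[-0.099,0,0],0],
    [[0,0.121,0],0],
    [[0,0.121,0],0],
    [[0,0.121,0],0]
  ],
  "claw": 0.25
}}

```text
t: 4.35
eef_pos: [616.7, 96.0, 29.8]
tcp_rot: [3.141, -0.0, 1.639]
ft_force: [0.5, -1.4, 0.5]
opening: 0.251
grip_force: 0.0
```

Call:
{"op": "arm_command", "data": {
  "rows": [
    [[0,0.121,0],0],
    [[0.022,0,0],0],
    [[0.022,0,0],0],
    [[0.012,0,0],0],
    [[0.012,0,0],0]
  ]
}}

```text
t: 4.85
eef_pos: [643.4, 114.9, 29.7]
tcp_rot: [-3.14, 0.001, 1.641]
ft_force: [-3.5, -23.7, 4.7]
opening: 0.252
grip_force: 11.9
```

```bash
python3 plan.py 104,57,30,1.571,2 90,20,30,1.571,1 -90,20,30,3.142,11 -90,129,30,3.142,3 -70,129,30,3.142,1 -42,129,30,3.142,3 -34,129,30,3.142,2 -31,129,30,3.142,2
```

```text
now [102.6  57.5] 29.7 psi 1.573 j6 0.01 t 4.85 f [ -3.5 -23.7   4.7] open 0.25
[[[-0.001,0.003,-0.001],0.0],[[-0.001,0.003,-0.001],0.0],[[-0.148,-0.057,0.001],0.001],[[0,-0.065,-0.0],-0.045],[[0.009,-0.065,-0.0],-0.045]]
[[[0.018,-0.063,-0.0],-0.045],[[0.027,-0.06,-0.0],-0.045],[[0.035,-0.055,-0.0],-0.045],[[0.042,-0.05,-0.0],-0.045],[[0.049,-0.043,-0.0],-0.045]]
[[[0.055,-0.036,-0.0],-0.045],[[0.059,-0.028,-0.0],-0.045],[[0.063,-0.019,-0.0],-0.045],[[0.065,-0.01,-0.0],-0.045],[[0.002,0.145,-0.0],-0.002]]
[[[0.001,0.145,-0.0],-0.002],[[0,0.145,-0.0],-0.002],[[-0.079,0.001,-0.0],0.001],[[-0.037,0,-0.0],-0.0],[[-0.037,0,-0.0],-0.0]]
[[[-0.037,0,-0.0],-0.0],[[-0.017,0,-0.0],-0.0],[[-0.017,0,-0.0],-0.0],[[-0.006,0,-0.0],-0.0],[[-0.006,0,-0.0],-0.0]]
```

Call:
{"op": "arm_command", "data": {
  "rows": [
    [[0,0,0],0],
    [[-0.15,-0.05,0],0],
    [[0,-0.065,0],-0.045],
    [[0.009,-0.065,0],-0.045],
    [[0.018,-0.063,0],-0.045]
  ]
}}

```text
t: 5.35
eef_pos: [584.5, 73.3, 29.9]
tcp_rot: [-3.142, -0.0, 2.07]
ft_force: [0.3, 0.5, 1.1]
opening: 0.249
grip_force: 0.0
```

Call:
{"op": "arm_command", "data": {
  "rows": [
    [[0.027,-0.06,0],-0.045],
    [[0.035,-0.055,0],-0.045],
    [[0.042,-0.05,0],-0.045],
    [[0.049,-0.043,0],-0.045],
    [[0.055,-0.036,0],-0.045]
  ]
}}

```text
t: 5.85
eef_pos: [502.9, 67.8, 30.0]
tcp_rot: [3.141, 0.0, 2.777]
ft_force: [-0.5, 0.2, 0.5]
opening: 0.25
grip_force: 0.0
```

Call:
{"op": "arm_command", "data": {
  "rows": [
    [[0.059,-0.028,0],-0.045],
    [[0.063,-0.019,0],-0.045],
    [[0.065,-0.01,0],-0.045],
    [[0,0,0],-0.006],
    [[0,0,0],0]
  ]
}}

```text
t: 6.35
eef_pos: [455.5, 64.5, 30.0]
tcp_rot: [3.142, 0.001, -3.072]
ft_force: [0.5, 0.1, 0.1]
opening: 0.253
grip_force: 0.0
```

```bash
python3 plan.py -90,129,30,3.142,3  -70,129,30,3.142,1 -42,129,30,3.142,3 -36,129,30,3.142,2 -31,129,30,3.142,3
```

```text
now [-88.3  19.9] 30.0 psi 3.143 j6 -1.64 t 6.35 f [0.5 0.1 0.1] open 0.25
[[[0.002,0.145,-0.0],0.0],[[0.002,0.145,-0.0],0.0],[[0.002,0.145,-0.0],0.0],[[-0.08,0.001,-0.0],0.0],[[-0.037,0,-0.0],0.0]]
[[[-0.037,0,-0.0],0.0],[[-0.037,0,-0.0],0.0],[[-0.012,0,-0.0],0.0],[[-0.012,0,-0.0],0.0],[[-0.007,0,-0.0],0.0]]
[[[-0.007,0,-0.0],0.0],[[-0.007,0,-0.0],0.0]]
```

Call:
{"op": "arm_command", "data": {
  "rows": [
    [[0.002,0.145,0],0],
    [[0.002,0.145,0],0],
    [[0.002,0.145,0],0],
    [[-0.08,0,0],0],
    [[-0.037,0,0],0]
  ]
}}

```text
t: 6.85
eef_pos: [476.5, 176.2, 29.8]
tcp_rot: [3.141, 0.002, -3.07]
ft_force: [-1.6, 0.1, 0.3]
opening: 0.249
grip_force: 0.8
```

Call:
{"op": "arm_command", "data": {
  "rows": [
    [[-0.037,0,0],0],
    [[-0.037,0,0],0],
    [[-0.012,0,0],0],
    [[-0.012,0,0],0],
    [[-0.007,0,0],0]
  ]
}}

```text
t: 7.35
eef_pos: [501.0, 176.4, 29.6]
tcp_rot: [3.142, -0.0, -3.07]
ft_force: [-3.7, -0.6, 1.4]
opening: 0.247
grip_force: 1.6
```

Call:
{"op": "arm_command", "data": {
  "rows": [
    [[-0.007,0,0],0],
    [[-0.006,0,0],0],
    [[0,0,0],0],
    [[0,0,0],0],
    [[0,0,0],0]
  ]
}}

```text
t: 7.85
eef_pos: [503.4, 176.9, 29.6]
tcp_rot: [-3.141, -0.002, -3.069]
ft_force: [-5.7, -2.1, 2.2]
opening: 0.249
grip_force: 2.6
```

```bash
python3 plan.py -50,129,30,3.142,1; python3 - <<'E'
from h import *
im,d=look('scene');cartons(cloud('scene',d))
im,d=look('top');cartons(cloud('top',d))
E
```

```text
now [-32.9 128.8] 29.6 psi 3.146 j6 -1.43 t 7.85 f [-5.7 -2.1  2.2] open 0.25
[[[0.068,0.001,-0.002],0.001]]
carton c [635.2 170.6] size [86.7 97.2] longyaw 1.601 n 674 z 58.8
carton c [620.7 -14.7] size [66.  98.1] longyaw 2.988 n 764 z 58.7
carton c [462.8 -50.5] size [66.5 98. ] longyaw 1.542 n 963 z 58.8
carton c [629.8 156.9] size [ 60.  106.5] longyaw 2.842 n 422 z 59.5
carton c [621.  -12.5] size [63.7 96.7] longyaw 2.99 n 739 z 59.2
carton c [462.4 -47.1] size [64.1 93.9] longyaw 1.563 n 767 z 59.0
```

Call:
{"op": "arm_command", "data": {
  "rows": [
    [[-0.004,0,0],0],
    [[-0.004,0,0],0],
    [[-0.004,0,0],0],
    [[0,0,0],0],
    [[0,0,0],0]
  ]
}}

```text
t: 8.45
eef_pos: [503.4, 176.8, 29.6]
tcp_rot: [-3.141, -0.008, -3.069]
ft_force: [-18.7, -0.6, 13.2]
opening: 0.249
grip_force: 9.4
```

```bash
python3 plan.py -70,129,30,3.142,1
```

```text
now [-32.9 128.8] 29.6 psi 3.146 j6 -1.43 t 8.45 f [-18.7  -0.6  13.2] open 0.25
[[[0.148,0.002,-0.002],0.001]]
```

```bash
python3 plan.py -65,125,30,3.142,1 -50,110,80,3.142,2 71,-69,80,2.922,6 71,-69,30,2.922,2
```

```text
now [-32.9 128.8] 29.6 psi 3.146 j6 -1.43 t 8.45 f [-18.7  -0.6  13.2] open 0.25
[[[0.128,-0.014,-0.002],0.001],[[-0.03,-0.03,-0.1],0.0],[[-0.03,-0.03,-0.1],0.0],[[-0.08,-0.12,0.0],0.012],[[-0.085,-0.116,0.0],0.012]]
[[[-0.089,-0.113,0.0],0.012],[[-0.093,-0.11,0.0],0.012],[[-0.097,-0.106,0.0],0.012],[[-0.101,-0.102,0.0],0.012],[[-0.001,0,0.1],-0.001]]
[[[-0.001,0,0.1],-0.001]]
```

Call:
{"op": "arm_command", "data": {
  "rows": [
    [[0.128,-0.014,0],0],
    [[-0.03,-0.03,-0.1],0],
    [[-0.03,-0.03,-0.1],0],
    [[-0.08,-0.12,0],0.012],
    [[-0.085,-0.116,0],0.012]
  ]
}}

```text
t: 8.95
eef_pos: [537.4, 100.5, 80.9]
tcp_rot: [3.141, 0.003, 3.139]
ft_force: [0.2, 0.5, -0.0]
opening: 0.253
grip_force: 0.0
```

Call:
{"op": "arm_command", "data": {
  "rows": [
    [[-0.089,-0.113,0],0.012],
    [[-0.093,-0.11,0],0.012],
    [[-0.097,-0.106,0],0.012],
    [[-0.101,-0.102,0],0.011],
    [[0,0,0],0]
  ],
  "claw": 1
}}

```text
t: 9.45
eef_pos: [627.2, -15.7, 79.6]
tcp_rot: [-3.141, 0.003, 2.987]
ft_force: [-1.1, 0.1, -0.2]
opening: 0.614
grip_force: 0.0
```

```bash
python3 plan.py 71,-69,80,2.922,1 71,-69,30,2.922,3
```

```text
now [ 77.5 -71.7] 79.6 psi 2.919 j6 -1.55 t 9.45 f [-1.1  0.1 -0.2] open 0.61
[[[0.028,0.005,-0.001],-0.001],[[0,0,0.067],0.0],[[0,0,0.067],0.0],[[0,0,0.067],0.0]]
```

Call:
{"op": "arm_command", "data": {
  "rows": [
    [[0.028,0.01,0],0],
    [[0,0,0],0],
    [[0,0,0],0],
    [[0,0,0],0],
    [[0,0,0],0]
  ]
}}

```text
t: 9.95
eef_pos: [617.9, -8.4, 79.8]
tcp_rot: [3.142, 0.0, 2.992]
ft_force: [0.2, 0.3, 1.3]
opening: 0.988
grip_force: 0.0
```

Call:
{"op": "arm_command", "data": {
  "rows": [
    [[0,0,0.05],0],
    [[0,0,0.05],0],
    [[0,0,0.05],0],
    [[0,0,0.05],0],
    [[0,0,0],0]
  ]
}}

```text
t: 10.45
eef_pos: [617.0, -8.9, 27.3]
tcp_rot: [-3.142, -0.003, 2.991]
ft_force: [0.2, -0.3, 0.2]
opening: 0.998
grip_force: 0.0
```

Call:
{"op": "arm_command", "data": {
  "rows": [
    [[0,0,0],0],
    [[0,0,0],0],
    [[0,0,0],0],
    [[0,0,0],0],
    [[0,0,0],0]
  ],
  "claw": 0.5
}}

```text
t: 10.95
eef_pos: [618.2, -9.1, 30.1]
tcp_rot: [-3.142, 0.001, 2.991]
ft_force: [-0.4, -0.6, 2.6]
opening: 0.672
grip_force: 30.0
```

Call:
{"op": "arm_command", "data": {
  "rows": [
    [[0,0,0],0],
    [[0,0,0],0],
    [[0,0,0],0],
    [[0,0,0],0],
    [[0,0,0],0]
  ]
}}

```text
t: 11.45
eef_pos: [618.2, -9.1, 30.1]
tcp_rot: [-3.142, 0.001, 2.991]
ft_force: [-0.7, -2.0, 5.8]
opening: 0.671
grip_force: 30.0
```

```bash
python3 plan.py 70,-15,30,3.142,5 70,6,30,3.142,2 70,11,30,3.142,1
```

```text
now [ 69.  -64.5] 30.1 psi 2.923 j6 -1.54 t 11.45 f [-0.7 -2.   5.8] open 0.67
[[[0.008,0.039,0.0],-0.014],[[0.006,0.039,0.0],-0.014],[[0.004,0.039,0.0],-0.014],[[0.003,0.04,0.0],-0.014],[[0.001,0.04,0.0],-0.014]]
[[[0,0.042,0.0],0.0],[[0,0.042,0.0],0.0],[[0,0.02,0.0],0.0]]
```

Call:
{"op": "arm_command", "data": {
  "rows": [
    [[0.004,0.039,0],-0.014],
    [[0.002,0.039,0],-0.014],
    [[0,0.039,0],-0.014],
    [[-0.003,0.04,0],-0.014],
    [[-0.006,0.04,0],-0.014]
  ]
}}

```text
t: 11.95
eef_pos: [622.1, 40.6, 30.1]
tcp_rot: [-3.141, 0.001, -3.07]
ft_force: [-0.0, -4.2, 6.1]
opening: 0.67
grip_force: 30.0
```

Call:
{"op": "arm_command", "data": {
  "rows": [
    [[-0.01,0.04,0],0],
    [[-0.02,0.04,0],0],
    [[-0.02,0.02,0],0],
    [[0,0,0],0],
    [[0,0,0],0]
  ]
}}

```text
t: 12.45
eef_pos: [632.4, 67.1, 30.1]
tcp_rot: [3.141, 0.0, -3.071]
ft_force: [-2.4, 2.9, 7.6]
opening: 0.669
grip_force: 30.0
```

```bash
python3 plan.py 86,11,30,3.142,5 
```

```text
now [88.3 10.5] 30.1 psi 3.144 j6 -1.64 t 12.45 f [-2.4  2.9  7.6] open 0.67
[[[0.002,0,0.0],0.0],[[0.002,0,0.0],0.0],[[0.002,0,0.0],0.0],[[0.002,0,0.0],0.0],[[0.002,0,0.0],0.0]]
```

Call:
{"op": "arm_command", "data": {
  "rows": [
    [[0,0,0],0],
    [[0,0,0],0],
    [[0,0,0],0],
    [[0,0,-0.05],0],
    [[0,0,-0.15],0]
  ],
  "claw": 0.8
}}

```text
t: 12.95
eef_pos: [631.0, 66.1, 77.9]
tcp_rot: [3.141, -0.006, -3.072]
ft_force: [1.0, -0.6, 1.1]
opening: 0.803
grip_force: 0.0
```

```bash
python3 plan.py 88,-45,85,1.571,11 88,-45,30,1.571,3 88,-30,30,1.571,1 88,-10,30,1.571,4 88,-7,30,1.571,2
```

```text
now [86.8  9.6] 77.9 psi 3.143 j6 -1.64 t 12.95 f [ 1.  -0.6  1.1] open 0.8
[[[0,-0.02,-0.003],0.045],[[-0.003,-0.02,-0.003],0.045],[[-0.006,-0.019,-0.003],0.045],[[-0.009,-0.018,-0.003],0.045],[[-0.011,-0.017,-0.003],0.045]]
[[[-0.013,-0.015,-0.003],0.045],[[-0.015,-0.013,-0.003],0.045],[[-0.017,-0.011,-0.003],0.045],[[-0.018,-0.008,-0.003],0.045],[[-0.019,-0.005,-0.003],0.045]]
[[[-0.02,-0.003,-0.003],0.045],[[0.001,0,0.075],0.002],[[0.001,0,0.075],0.002],[[0.001,0,0.075],0.002],[[0.059,0.001,-0.0],-0.001]]
[[[0.02,0,-0.0],0.0],[[0.02,0,-0.0],0.0],[[0.02,0,-0.0],0.0],[[0.02,0,-0.0],0.0],[[0.006,0,-0.0],0.0]]
[[[0.006,0,-0.0],0.0]]
```

Call:
{"op": "arm_command", "data": {
  "rows": [
    [[0,-0.02,-0.006],0.045],
    [[-0.003,-0.02,-0.006],0.045],
    [[-0.006,-0.019,-0.006],0.045],
    [[-0.009,-0.018,0],0.045],
    [[-0.011,-0.017,0],0.045]
  ],
  "claw": 0.5
}}

```text
t: 13.45
eef_pos: [634.8, 40.9, 85.1]
tcp_rot: [3.141, 0.001, 2.499]
ft_force: [0.1, -0.7, 0.5]
opening: 0.506
grip_force: 0.0
```

Call:
{"op": "arm_command", "data": {
  "rows": [
    [[-0.013,-0.015,0],0.045],
    [[-0.015,-0.013,0],0.045],
    [[-0.017,-0.011,0],0.045],
    [[-0.018,-0.008,0],0.045],
    [[-0.019,-0.005,0],0.045]
  ]
}}

```text
t: 13.95
eef_pos: [636.9, 16.1, 85.1]
tcp_rot: [3.141, 0.0, 1.792]
ft_force: [0.0, -0.2, 0.3]
opening: 0.502
grip_force: 0.0
```

Call:
{"op": "arm_command", "data": {
  "rows": [
    [[-0.02,-0.003,0],0.045],
    [[0,0,0],0.005],
    [[0,0,0.08],0],
    [[0,0,0.08],0],
    [[0,0,0.03],0]
  ]
}}

```text
t: 14.45
eef_pos: [636.5, 11.6, 35.5]
tcp_rot: [-3.14, -0.0, 1.644]
ft_force: [-0.3, -0.1, 1.0]
opening: 0.5
grip_force: 0.0
```

```bash
python3 plan.py 88,-30,30,1.571,1 88,-10,30,1.571,4 88,-5,30,1.571,5
```

```text
now [ 88.6 -45.1] 35.5 psi 1.576 j6 -0.16 t 14.45 f [-0.3 -0.1  1. ] open 0.5
[[[0.061,-0.002,0.022],0.001],[[0.02,0,-0.0],0.0],[[0.02,0,-0.0],0.0],[[0.02,0,-0.0],0.0],[[0.02,0,-0.0],0.0]]
[[[0.004,0,-0.0],0.0],[[0.004,0,-0.0],0.0],[[0.004,0,-0.0],0.0],[[0.004,0,-0.0],0.0],[[0.004,0,-0.0],0.0]]
```

Call:
{"op": "arm_command", "data": {
  "rows": [
    [[0.06,-0.002,0.01],0.001],
    [[0.02,0,0],0],
    [[0.02,0,0],0],
    [[0.02,0,0],0],
    [[0.02,0,0],0]
  ]
}}

```text
t: 14.95
eef_pos: [634.6, 46.6, 34.9]
tcp_rot: [3.141, 0.0, 1.638]
ft_force: [0.2, -3.7, 1.8]
opening: 0.5
grip_force: 1.3
```

Call:
{"op": "arm_command", "data": {
  "rows": [
    [[0.006,0,0],0],
    [[0.004,0,0],0],
    [[0.004,0,0],0],
    [[0,0,0],0],
    [[0,0,0],0]
  ]
}}

```text
t: 15.45
eef_pos: [634.1, 49.7, 34.0]
tcp_rot: [-3.142, -0.0, 1.637]
ft_force: [-0.1, -0.7, 0.3]
opening: 0.5
grip_force: 0.4
```

```bash
python3 plan.py 88,-5,30,1.571,1
```

```text
now [88.8 -6.9] 34.0 psi 1.569 j6 -0.09 t 15.45 f [-0.1 -0.7  0.3] open 0.5
[[[0.008,-0.003,0.016],-0.001]]
```

Not yet firm; push on a little.

Call:
{"op": "arm_command", "data": {
  "rows": [
    [[0.004,0,0],0],
    [[0.004,0,0],0],
    [[0.004,0,0],0],
    [[0,0,0],0],
    [[0,0,0],0]
  ]
}}

```text
t: 15.95
eef_pos: [634.0, 50.2, 34.1]
tcp_rot: [-3.141, 0.002, 1.637]
ft_force: [0.6, -19.4, 1.2]
opening: 0.502
grip_force: 9.3
```

```bash
python3 plan.py; python3 - <<'E'
from h import *
im,d=look('top','t1.png');cartons(cloud('top',d))
im,d=look('scene','s1.png');cartons(cloud('scene',d))
E
```

```text
now [88.7 -6.5] 34.1 psi 1.569 j6 -0.09 t 15.95 f [  0.6 -19.4   1.2] open 0.5
carton c [609.1 177.5] size [ 45.6 158.3] longyaw 2.678 n 573 z 59.4
carton c [461.2 -78.8] size [31.2 61.2] longyaw 0.017 n 235 z 59.4
carton c [595.  175.3] size [ 86.8 162. ] longyaw 0.028 n 1101 z 58.9
carton c [462.8 -50.2] size [65.7 98.6] longyaw 1.542 n 961 z 59.0
```

View pics/s1.png

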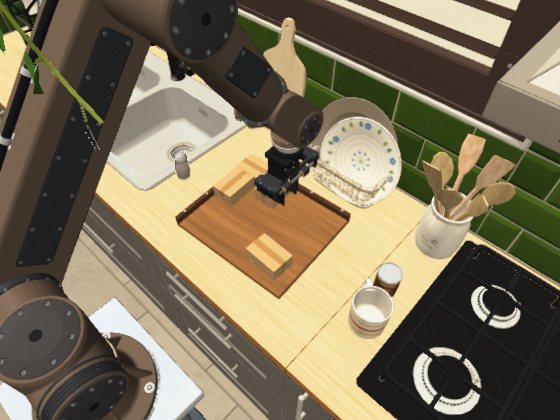

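The view shows a and b closed up (235,180), c under the gripper, and d untouched at (269,255). All seated, so on to d.

```bash
python3 plan.py 85,-25,34,1.571,1 40,-60,85,1.54,2 -89,-93.6,85,1.474,4
```

```text
now [88.7 -6.5] 34.1 psi 1.569 j6 -0.09 t 16.05 f [ -0.2 -18.7   1.5] open 0.5
[[[-0.074,-0.015,0.0],-0.001],[[-0.07,-0.09,-0.102],0.005],[[-0.071,-0.089,-0.102],0.005],[[-0.038,-0.128,0.0],0.005],[[-0.04,-0.127,0.0],0.005]]
[[[-0.042,-0.127,0.0],0.005],[[-0.044,-0.126,0.0],0.005]]
```

Call:
{"op": "arm_command", "data": {
  "rows": [
    [[-0.09,0,0],0],
    [[-0.07,-0.09,-0.1],0.005],
    [[-0.07,-0.09,-0.1],0.005],
    [[-0.038,-0.128,0],0.005],
    [[-0.04,-0.127,0],0.005]
  ],
  "claw": 1
}}

```text
t: 16.55
eef_pos: [528.3, -28.9, 84.7]
tcp_rot: [3.14, -0.0, 1.573]
ft_force: [0.2, -1.2, -0.7]
opening: 0.863
grip_force: 0.0
```

Call:
{"op": "arm_command", "data": {
  "rows": [
    [[-0.04,-0.13,0],0.005],
    [[-0.04,-0.13,0],0.005],
    [[0,0,0],0],
    [[0,0,0],0],
    [[0,0,0],0]
  ]
}}

```text
t: 17.05
eef_pos: [465.2, -48.2, 84.2]
tcp_rot: [3.141, 0.0, 1.543]
ft_force: [-0.6, -0.5, 0.5]
opening: 1.001
grip_force: 0.0
```

```bash
python3 plan.py -89,-93.6,85,1.474,1 -89,-93.6,30,1.474,4;  python3 - <<'E'
from h import *
im,d=look('scene');cartons(cloud('scene',d))
im,d=look('top');cartons(cloud('top',d))
E
```

```text
now [-86.3 -93.2] 84.2 psi 1.475 j6 -0.22 t 17.05 f [-0.6 -0.5  0.5] open 1.0
[[[-0.003,-0.011,-0.003],0.0],[[0,0,0.055],0.0],[[0,0,0.055],0.0],[[0,0,0.055],0.0],[[0,0,0.055],0.0]]
carton c [551.8 177.7] size [66.5 74.4] longyaw 0.06 n 472 z 58.7
carton c [461.6 -60.4] size [67.6 79.4] longyaw 1.573 n 704 z 58.9
carton c [609.6 137.9] size [137.8 156.1] longyaw 1.628 n 1384 z 59.2
```

Call:
{"op": "arm_command", "data": {
  "rows": [
    [[0,-0.011,0.05],0],
    [[0,0,0.055],0],
    [[0,0,0.055],0],
    [[0,0,0.055],0],
    [[0,0,0],0]
  ]
}}

```text
t: 17.65
eef_pos: [461.3, -47.8, 29.0]
tcp_rot: [-3.139, -0.001, 1.544]
ft_force: [-0.3, 0.6, 0.9]
opening: 0.996
grip_force: 0.0
```

Call:
{"op": "arm_command", "data": {
  "rows": [
    [[0,0,0],0],
    [[0,0,0],0],
    [[0,0,0],0],
    [[0,0,0],0],
    [[0,0,0],0]
  ],
  "claw": 0.5
}}

```text
t: 18.15
eef_pos: [461.7, -48.2, 30.8]
tcp_rot: [3.141, 0.0, 1.543]
ft_force: [0.8, 0.3, 2.8]
opening: 0.67
grip_force: 30.0
```

Call:
{"op": "arm_command", "data": {
  "rows": [
    [[0,0,0],0],
    [[0,0,0],0],
    [[0,0,0],0],
    [[0,0,0],0],
    [[0,0,0],0]
  ]
}}

```text
t: 18.65
eef_pos: [461.7, -48.2, 30.7]
tcp_rot: [3.141, 0.0, 1.543]
ft_force: [-0.5, 0.6, 6.1]
opening: 0.671
grip_force: 30.0
```

```bash
python3 plan.py -14,30,30,1.571,10 -14,42,30,1.571,2 -14,52,30,1.571,8
```

```text
now [-89.8 -92.9] 30.7 psi 1.475 j6 -0.22 t 18.65 f [-0.5  0.6  6.1] open 0.67
[[[0.052,0.025,0.0],-0.003],[[0.052,0.026,0.0],-0.003],[[0.051,0.026,0.0],-0.003],[[0.051,0.027,0.0],-0.003],[[0.051,0.027,0.0],-0.003]]
[[[0.051,0.028,0.0],-0.003],[[0.05,0.028,0.0],-0.003],[[0.05,0.029,0.0],-0.003],[[0.05,0.029,0.0],-0.003],[[0.049,0.03,0.0],-0.003]]
[[[0.024,0.001,0.001],-0.0],[[0.024,0.001,0.001],-0.0],[[0.005,0,0.0],-0.0],[[0.005,0,0.0],-0.0],[[0.005,0,0.0],-0.0]]
[[[0.005,0,0.0],-0.0],[[0.005,0,0.0],-0.0],[[0.005,0,0.0],-0.0],[[0.005,0,0.0],-0.0],[[0.005,0,0.0],-0.0]]
```

Call:
{"op": "arm_command", "data": {
  "rows": [
    [[0.052,0.025,0],-0.003],
    [[0.052,0.026,0],-0.003],
    [[0.051,0.026,0],-0.003],
    [[0.051,0.027,0],-0.003],
    [[0.051,0.027,0],-0.003]
  ]
}}

```text
t: 19.15
eef_pos: [495.0, 15.9, 30.8]
tcp_rot: [3.141, 0.0, 1.59]
ft_force: [-1.8, -4.9, 6.9]
opening: 0.671
grip_force: 30.0
```

Call:
{"op": "arm_command", "data": {
  "rows": [
    [[0.051,0.028,0],-0.003],
    [[0.05,0.028,0],-0.003],
    [[0.05,0.029,0],-0.003],
    [[0.05,0.029,0],-0.003],
    [[0.049,0.03,0],-0.003]
  ]
}}

```text
t: 19.65
eef_pos: [528.5, 79.7, 30.8]
tcp_rot: [-3.141, 0.0, 1.637]
ft_force: [-2.0, -4.3, 6.7]
opening: 0.669
grip_force: 30.0
```

Call:
{"op": "arm_command", "data": {
  "rows": [
    [[0.024,0,0],0],
    [[0.024,0,0],0],
    [[0.005,0,0],0],
    [[0.005,0,0],0],
    [[0.005,0,0],0]
  ]
}}

```text
t: 20.15
eef_pos: [527.6, 94.9, 30.8]
tcp_rot: [3.141, 0.0, 1.637]
ft_force: [0.8, -4.7, 5.6]
opening: 0.673
grip_force: 30.0
```

```bash
python3 plan.py -14,48,30,1.571,5;  python3 - <<'E'
from h import *
im,d=look('scene','s2.png')
im,d=look('top','t2.png')
E
```

```text
now [-14.4  45.4] 30.8 psi 1.569 j6 -0.01 t 20.15 f [ 0.8 -4.7  5.6] open 0.67
[[[0.002,0,0.001],-0.0],[[0.002,0,0.001],-0.0],[[0.002,0,0.001],-0.0],[[0.002,0,0.001],-0.0],[[0.002,0,0.001],-0.0]]
```

View pics/s2.png

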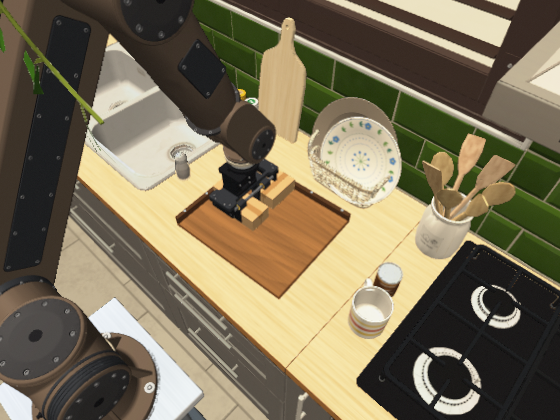

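The gripper holds d (255,212) near its place, with c (278,188) at the far fence. Sliding on until d meets b.

Call:
{"op": "arm_command", "data": {
  "rows": [
    [[0.005,0,0],0],
    [[0.005,0,0],0],
    [[0.005,0,0],0],
    [[0,0,0],0],
    [[0,0,0],0]
  ]
}}

```text
t: 20.75
eef_pos: [527.3, 98.7, 30.8]
tcp_rot: [3.141, 0.0, 1.637]
ft_force: [0.7, -2.7, 5.6]
opening: 0.671
grip_force: 30.0
```

Call:
{"op": "arm_command", "data": {
  "rows": [
    [[0.005,0,0],0],
    [[0.005,0,0],0],
    [[0,0,0],0],
    [[0,0,0],0],
    [[0,0,0],0]
  ]
}}

```text
t: 21.25
eef_pos: [527.1, 101.1, 30.8]
tcp_rot: [3.141, 0.0, 1.637]
ft_force: [-0.7, -4.5, 5.2]
opening: 0.672
grip_force: 30.0
```

```bash
python3 plan.py
```

```text
now [-14.4  51.6] 30.8 psi 1.569 j6 0.0 t 21.25 f [-0.7 -4.5  5.2] open 0.67
```

Call:
{"op": "arm_command", "data": {
  "rows": [
    [[0.004,0,0],0],
    [[0.004,0,0],0],
    [[0.004,0,0],0],
    [[0,0,0],0],
    [[0,0,0],0]
  ]
}}

```text
t: 21.75
eef_pos: [526.9, 102.7, 30.8]
tcp_rot: [3.141, 0.002, 1.637]
ft_force: [-0.6, -17.7, 6.5]
opening: 0.672
grip_force: 30.0
```

Call:
{"op": "arm_command", "data": {
  "rows": [
    [[0,0,0],0],
    [[0,0,0],0],
    [[0,0,0],0],
    [[0,0,-0.06],0],
    [[0,0,-0.14],0]
  ],
  "claw": 0.8
}}

```text
t: 22.25
eef_pos: [525.4, 104.6, 78.9]
tcp_rot: [-3.137, -0.0, 1.637]
ft_force: [-0.1, 0.8, 1.3]
opening: 0.798
grip_force: 0.0
```

```bash
python3 plan.py -72,51,85,3.142,11 -72,51,30,3.142,3
```

```text
now [-15.9  55.3] 78.9 psi 1.569 j6 0.01 t 22.25 f [-0.1  0.8  1.3] open 0.8
[[[-0.002,-0.02,-0.002],-0.046],[[0.001,-0.02,-0.002],-0.046],[[0.004,-0.02,-0.002],-0.046],[[0.007,-0.019,-0.002],-0.046],[[0.01,-0.018,-0.002],-0.046]]
[[[0.012,-0.016,-0.002],-0.046],[[0.015,-0.014,-0.002],-0.046],[[0.016,-0.012,-0.002],-0.046],[[0.018,-0.01,-0.002],-0.046],[[0.019,-0.007,-0.002],-0.046]]
[[[0.02,-0.004,-0.002],-0.046],[[0.001,0,0.072],0.002],[[0.001,0,0.072],0.002],[[0.001,0,0.072],0.002]]
```

Call:
{"op": "arm_command", "data": {
  "rows": [
    [[-0.002,-0.02,-0.01],-0.046],
    [[0.001,-0.02,-0.01],-0.046],
    [[0.004,-0.02,0],-0.046],
    [[0.007,-0.019,0],-0.046],
    [[0.01,-0.018,0],-0.046]
  ],
  "claw": 0.5
}}

```text
t: 22.75
eef_pos: [501.3, 100.9, 85.4]
tcp_rot: [3.142, -0.0, 2.366]
ft_force: [0.4, 0.0, -0.6]
opening: 0.507
grip_force: 0.0
```

Call:
{"op": "arm_command", "data": {
  "rows": [
    [[0.012,-0.016,0],-0.046],
    [[0.015,-0.014,0],-0.046],
    [[0.016,-0.012,0],-0.046],
    [[0.018,-0.01,0],-0.046],
    [[0.019,-0.007,0],-0.046]
  ]
}}

```text
t: 23.25
eef_pos: [476.3, 97.2, 85.3]
tcp_rot: [3.141, -0.0, 3.089]
ft_force: [0.1, 0.5, 0.8]
opening: 0.5
grip_force: 0.0
```

Call:
{"op": "arm_command", "data": {
  "rows": [
    [[0.02,-0.004,0],-0.045],
    [[0,0,0.07],0.004],
    [[0,0,0.07],0],
    [[0,0,0.07],0],
    [[0,0,0],0]
  ]
}}

```text
t: 23.75
eef_pos: [470.6, 96.5, 31.4]
tcp_rot: [3.141, -0.003, -3.072]
ft_force: [-0.5, 0.8, 1.5]
opening: 0.496
grip_force: 0.0
```

```bash
python3 plan.py -60,51,30,3.142,1 -38,51,30,3.142,4 -33,51,30,3.142,5;python3 - <<'E'
from h import *
im,d=look('scene','s3.png')
E
```

```text
now [-71.2  50.8] 31.4 psi 3.143 j6 -1.58 t 23.75 f [-0.5  0.8  1.5] open 0.5
[[[-0.045,0.001,0.005],0.0],[[-0.022,0,0.0],0.0],[[-0.022,0,0.0],0.0],[[-0.022,0,0.0],0.0],[[-0.022,0,0.0],0.0]]
[[[-0.004,0,0.0],0.0],[[-0.004,0,0.0],0.0],[[-0.004,0,0.0],0.0],[[-0.004,0,0.0],0.0],[[-0.004,0,0.0],0.0]]
```

View pics/s3.png

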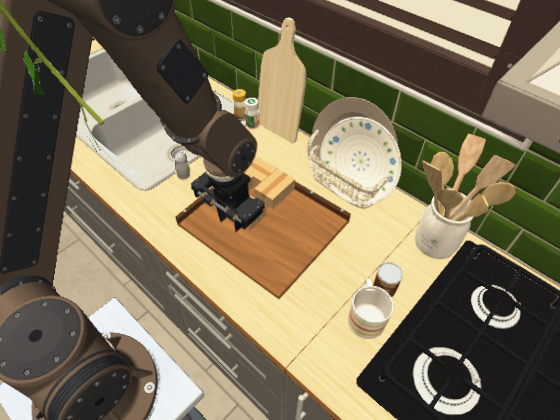

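The gripper stands (225,195) in front of d; c lies at (272,185). Pushing d away from the robot.

Call:
{"op": "arm_command", "data": {
  "rows": [
    [[-0.045,0,0.004],0],
    [[-0.022,0,0],0],
    [[-0.022,0,0],0],
    [[-0.022,0,0],0],
    [[-0.022,0,0],0]
  ]
}}

```text
t: 24.3
eef_pos: [505.1, 98.7, 32.2]
tcp_rot: [3.142, 0.0, -3.072]
ft_force: [-2.7, -0.7, 2.3]
opening: 0.499
grip_force: 1.4
```

Call:
{"op": "arm_command", "data": {
  "rows": [
    [[-0.005,0,0],0],
    [[-0.005,0,0],0],
    [[-0.005,0,0],0],
    [[-0.004,0,0],0],
    [[0,0,0],0]
  ]
}}

```text
t: 24.8
eef_pos: [508.6, 99.0, 31.8]
tcp_rot: [3.141, -0.002, -3.072]
ft_force: [-5.4, -0.6, 4.2]
opening: 0.499
grip_force: 3.1
```

```bash
python3 plan.py
```

```text
now [-33.   50.7] 31.8 psi 3.143 j6 -1.58 t 24.8 f [-5.4 -0.6  4.2] open 0.5
```

Call:
{"op": "arm_command", "data": {
  "rows": [
    [[-0.004,0,0],0],
    [[-0.004,0,0],0],
    [[-0.004,0,0],0],
    [[0,0,0],0],
    [[0,0,0],0]
  ]
}}

```text
t: 25.3
eef_pos: [508.6, 99.0, 31.7]
tcp_rot: [3.141, -0.008, -3.072]
ft_force: [-17.9, -1.4, 14.7]
opening: 0.498
grip_force: 9.4
```

```bash
python3 plan.py -70,45,31,3.142,1 -85,20,110,2.6,4 -85,-60,110,1.571,7
```

```text
now [-33.   50.8] 31.7 psi 3.143 j6 -1.58 t 25.3 f [-17.9  -1.4  14.7] open 0.5
[[[0.148,-0.023,0.003],0.0],[[0.015,-0.025,-0.079],0.043],[[0.011,-0.027,-0.079],0.043],[[0.008,-0.028,-0.079],0.043],[[0.004,-0.029,-0.079],0.043]]
[[[-0.023,-0.039,-0.0],0.047],[[-0.029,-0.035,-0.0],0.047],[[-0.034,-0.031,-0.0],0.047],[[-0.038,-0.025,-0.0],0.047],[[-0.041,-0.02,-0.0],0.047]]
[[[-0.044,-0.013,-0.0],0.047],[[-0.045,-0.007,-0.0],0.047]]
```

Call:
{"op": "arm_command", "data": {
  "rows": [
    [[0.148,-0.023,0],0],
    [[0.015,-0.025,-0.08],0.043],
    [[0.011,-0.027,-0.08],0.043],
    [[0.008,-0.028,-0.08],0.043],
    [[0.004,-0.029,-0.08],0.043]
  ],
  "claw": 0.3
}}

```text
t: 25.8
eef_pos: [463.1, 64.6, 112.8]
tcp_rot: [3.141, 0.001, 2.665]
ft_force: [-0.0, -0.2, -0.3]
opening: 0.302
grip_force: 0.0
```

Call:
{"op": "arm_command", "data": {
  "rows": [
    [[-0.023,-0.039,0],0.046],
    [[-0.029,-0.035,0],0.046],
    [[-0.034,-0.031,0],0.046],
    [[-0.038,-0.025,0],0.046],
    [[-0.041,-0.02,0],0.046]
  ]
}}

```text
t: 26.3
eef_pos: [467.5, 7.5, 112.0]
tcp_rot: [3.14, 0.001, 1.942]
ft_force: [-0.8, 0.6, -0.1]
opening: 0.3
grip_force: 0.0
```

Call:
{"op": "arm_command", "data": {
  "rows": [
    [[-0.1,0,0],0.046],
    [[-0.15,0,0],0.046],
    [[-0.15,0,0],0],
    [[0,0,0],0],
    [[0,0,0],0]
  ]
}}

```text
t: 26.8
eef_pos: [488.2, -89.6, 111.8]
tcp_rot: [3.141, 0.0, 1.658]
ft_force: [-1.4, -0.2, -0.7]
opening: 0.299
grip_force: 0.0
```

```bash
python3 plan.py; python3 - <<'E'
from h import *
im,d=look('scene');P=cloud('scene',d);im2=cv2.resize(im[120:280,140:380],(720,480),interpolation=cv2.INTER_CUBIC);cv2.imwrite('pics/s4.png',im2[:,:,::-1]);cartons(P);np.savez('s4.npz',im=im,P=P)
im,d=look('top');P=cloud('top',d);im2=cv2.resize(im[130:290,180:380],(700,560),interpolation=cv2.INTER_CUBIC);cv2.imwrite('pics/t4.png',im2[:,:,::-1]);cartons(P);np.savez('t4.npz',im=im,P=P)
E
```

```text
now [ -66.2 -136. ] 111.8 psi 1.59 j6 -0.4 t 26.8 f [-1.4 -0.2 -0.7] open 0.3
carton c [582.8 134.6] size [132.  163.1] longyaw 1.623 n 1674 z 58.8
carton c [599.  137.8] size [159.4 161.9] longyaw 0.028 n 2065 z 59.2
```

View pics/s4.png

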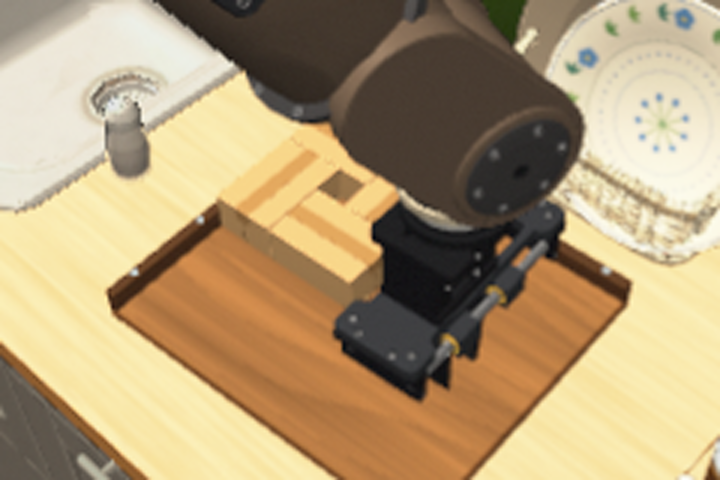

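View pics/t4.png

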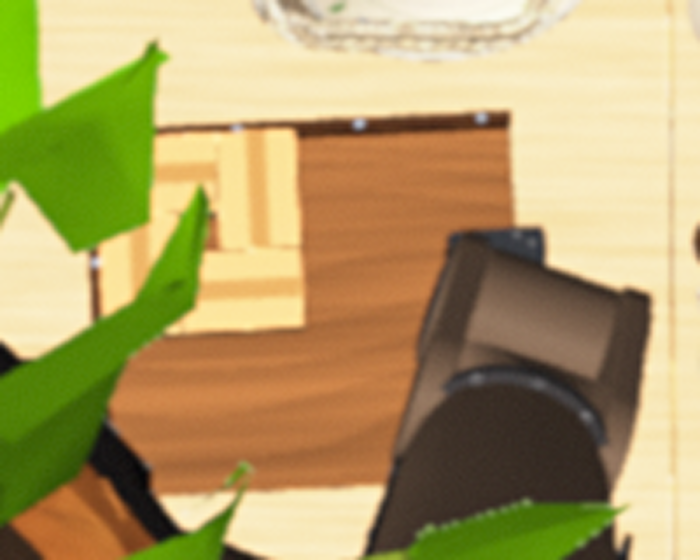

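The pinwheel is formed: in the top crop, d (255,290) may stick out a mm or two right of c (260,190). One gentle push on d's right end, then out.

```bash
python3 plan.py 10,-60,100,1.571,3 10,-60,31,1.571,2 10,-18,31,1.571,5 10,-9,31,1.571,3 10,-6,31,1.571,3
```

```text
now [ -66.3 -134.8] 111.9 psi 1.592 j6 -0.4 t 26.9 f [0.2 0.4 0.8] open 0.3
[[[0.098,0.104,0.016],0.002],[[0.098,0.103,0.016],0.002],[[0.099,0.103,0.016],0.002],[[0,0,0.138],0.0],[[0,0,0.138],0.0]]
[[[0.034,0,-0.0],0.0],[[0.034,0,-0.0],0.0],[[0.034,0,-0.0],0.0],[[0.034,0,-0.0],0.0],[[0.034,0,-0.0],0.0]]
[[[0.011,0,-0.0],0.0],[[0.011,0,-0.0],0.0],[[0.011,0,-0.0],0.0],[[0.004,0,-0.0],0.0],[[0.004,0,-0.0],0.0]]
[[[0.004,0,-0.0],0.0]]
```

Call:
{"op": "arm_command", "data": {
  "rows": [
    [[0.098,0.104,0.016],0.002],
    [[0.098,0.103,0.016],0.002],
    [[0.098,0.103,0.016],0.002],
    [[0,0,0.138],0],
    [[0,0,0.138],0]
  ]
}}

```text
t: 27.4
eef_pos: [560.0, -7.2, 30.6]
tcp_rot: [3.139, 0.0, 1.644]
ft_force: [-0.2, -0.3, 0.2]
opening: 0.304
grip_force: 0.0
```

Call:
{"op": "arm_command", "data": {
  "rows": [
    [[0.034,0,0],0],
    [[0.034,0,0],0],
    [[0.034,0,0],0],
    [[0.034,0,0],0],
    [[0.03,0,0],0]
  ]
}}

```text
t: 27.9
eef_pos: [556.8, 32.9, 32.1]
tcp_rot: [3.14, 0.0, 1.641]
ft_force: [0.9, 0.8, 0.6]
opening: 0.299
grip_force: 0.0
```

Call:
{"op": "arm_command", "data": {
  "rows": [
    [[0.011,0,0],0],
    [[0.011,0,0],0],
    [[0.008,0,0],0],
    [[0.004,0,0],0],
    [[0,0,0],0]
  ]
}}

```text
t: 28.4
eef_pos: [555.8, 40.4, 30.8]
tcp_rot: [-3.142, -0.0, 1.64]
ft_force: [-0.7, 0.6, 0.1]
opening: 0.298
grip_force: 0.0
```

```bash
python3 plan.py 10,-6,31,1.571,3
```

```text
now [ 10.1 -10.9] 30.8 psi 1.572 j6 -0.12 t 28.4 f [-0.7  0.6  0.1] open 0.3
[[[0.007,0,-0.0],0.0],[[0.007,0,-0.0],0.0],[[0.007,0,-0.0],0.0]]
```

Call:
{"op": "arm_command", "data": {
  "rows": [
    [[0.007,0,0],0],
    [[0.005,0,0],0],
    [[0.005,0,0],0],
    [[0.003,0,0],0],
    [[0,0,0],0]
  ]
}}

```text
t: 28.9
eef_pos: [555.5, 44.9, 30.9]
tcp_rot: [-3.142, 0.001, 1.64]
ft_force: [-0.5, -5.6, -0.3]
opening: 0.302
grip_force: 3.1
```

```bash
python3 plan.py
```

```text
now [10.1 -6.4] 30.9 psi 1.572 j6 -0.11 t 28.9 f [-0.5 -5.6 -0.3] open 0.3
```

Call:
{"op": "arm_command", "data": {
  "rows": [
    [[-0.1,0,0],0],
    [[-0.15,-0.1,-0.1],0],
    [[-0.15,-0.1,-0.15],0],
    [[-0.15,-0.1,-0.1],0],
    [[-0.1,-0.1,0],0]
  ]
}}

```text
t: 29.4
eef_pos: [472.1, -117.6, 114.0]
tcp_rot: [3.137, 0.002, 1.64]
ft_force: [0.5, -0.5, -1.4]
opening: 0.299
grip_force: 0.0
```

```bash
python3 plan.py; python3 - <<'E'
from h import *
O=np.array([545.,50.6]);c,n=np.cos(.068),np.sin(.068);R=np.array([[c,-n],[n,c]])
for cam in('scene','top'):
    im,d=look(cam,cam+'5.png');P=cloud(cam,d)
    k=(P[...,2]>52)&(P[...,2]<66)&(P[...,0]>450)&(P[...,0]<720)&(P[...,1]>20)&(P[...,1]<240)
    q=(P[k][:,:2]-O)@R
    b=lambda s,ax,f:np.round(np.percentile(q[s][:,ax],f),1)
    x,y=q[:,0],q[:,1]
    print(cam,'near edge by y',[(v,b(abs(y-v)<8,0,2)) for v in(15,35,55,75,90,110,130,150) if (abs(y-v)<8).sum()>20])
    print('right edge by x',[(v,b(abs(x-v)<8,1,2)) for v in(-10,10,30,50,70,90,110,130) if (abs(x-v)<8).sum()>20])
    print('far edge by y',[(v,b(abs(y-v)<8,0,98)) for v in(15,35,55,75,95,115,135,155) if (abs(y-v)<8).sum()>20])
    print('left edge by x',[(v,b(abs(x-v)<8,1,98)) for v in(-10,10,30,50,70,90,110,130) if (abs(x-v)<8).sum()>20])
E
```

```text
now [ -84.2 -162.9] 114.0 psi 1.572 j6 -0.45 t 29.4 f [ 0.5 -0.5 -1.4] open 0.3
scene near edge by y [(15, np.float64(-20.9)), (35, np.float64(-21.0)), (55, np.float64(-20.9)), (75, np.float64(-20.5)), (90, np.float64(-20.6)), (110, np.float64(-20.4)), (130, np.float64(-20.2)), (150, np.float64(-20.7))]
right edge by x [(-10, np.float64(2.9)), (10, np.float64(3.0)), (30, np.float64(3.5)), (50, np.float64(3.2)), (70, np.float64(98.5))]
far edge by y [(15, np.float64(56.4)), (35, np.float64(55.5)), (55, np.float64(55.3)), (75, np.float64(42.2)), (95, np.float64(69.5)), (115, np.float64(77.9)), (135, np.float64(67.6)), (155, np.float64(62.9))]
left edge by x [(-10, np.float64(158.7)), (10, np.float64(157.7)), (30, np.float64(157.7)), (50, np.float64(158.4)), (70, np.float64(157.7))]
top near edge by y [(15, np.float64(-18.6)), (35, np.float64(-17.9)), (55, np.float64(-17.2)), (75, np.float64(-20.5)), (90, np.float64(-20.2)), (110, np.float64(-19.1)), (130, np.float64(18.1)), (150, np.float64(2.6))]
right edge by x [(-10, np.float64(7.0)), (10, np.float64(6.1)), (30, np.float64(6.3)), (50, np.float64(6.9)), (70, np.float64(5.8)), (90, np.float64(5.0)), (110, np.float64(8.9)), (130, np.float64(6.1))]
far edge by y [(15, np.float64(134.3)), (35, np.float64(135.9)), (55, np.float64(135.4)), (75, np.float64(135.6)), (95, np.float64(138.5)), (115, np.float64(137.4)), (135, np.float64(61.7)), (155, np.float64(53.3))]
left edge by x [(-10, np.float64(102.4)), (10, np.float64(163.5)), (30, np.float64(161.3)), (50, np.float64(160.3)), (70, np.float64(124.6)), (90, np.float64(119.1)), (110, np.float64(115.3)), (130, np.float64(114.4))]
```

View pics/scene5.png

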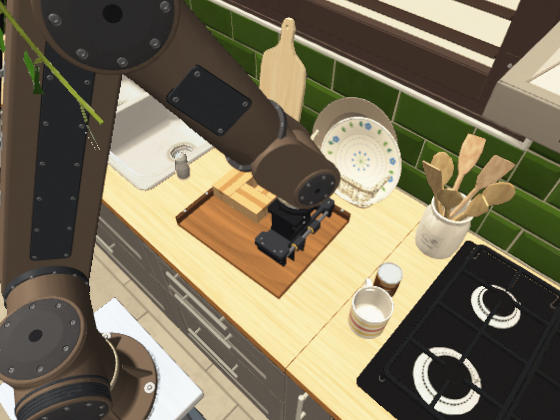

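Edges match the targets to within 2–3 mm (near −21 against −22, right 3 against 3, far 136 against 138). The picture shows the layer closed at (240,190), salt, tin and mug in place, and the arm clear.

```bash
python3 -c "
from h import *
print(env.job_done())"
```

```text
the job is handed in; nothing more can be done
None
```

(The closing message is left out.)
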